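# Free the latched test-chamber door

## Robot

A 6-joint arm with a two-finger parallel gripper is mounted at the origin on the work surface. World frame = base frame: x ahead of the robot, y to its left, z up, the work surface at z = 0. Lengths are in m, angles in rad, forces in N, time in s.
With the tool pointing down it reaches from about 0.35 to 0.975 m from the base axis. Payload 4.9 kg.
Tool frame: the origin (TCP) lies on the front face of the gripper's body, between the roots of the fingers; the fingertips stand ctrl.tip_extent ahead of it and the grasp point (between the pads) lies 54 mm ahead of it (ctrl.tip_extent is the distance from the TCP to the fingertips, in m); z points along the fingers, y is the line along which they close (so a half turn about z gives the same grasp; the last joint's range is limited). The gripper opens to 85 mm and grips with 20 to 120 N. Pads are 22 mm wide; open, the fingers measure 114 mm over their backs; the gripper's body (76 mm by 85 mm) begins 54 mm behind the grasp point. The pads swing forward as they close: fully open they stand 13 mm farther back than shut.
Start: joints at [1.017, 0.053, 1.613, -0, 1.476, -0.119], TCP at [0.263, 0.567, 0.304] pointing down, gripper open.
Joint ranges: [-3.01, 3.01], [-1.01, 2.22], [0.06, 2.58], [-1.02, 4.17], [0.09, 2.62], [-3.14, 3.14]. Speed limits (rad/s): [2.57, 2.57, 3.14, 3.14, 3.14, 3.14].

## Interface

Orientations are given as a rotation vector (axis times angle).
In Python, from station import ctrl gives the robot as it stands.
- The arm moves only by the tool apply_moves, never from a script. Its argument "rows" is one flat list of numbers, 6 for each row, row after row: the shift along the tool's x, y, z normalised to -1 to 1, where 1 is 0.6 m, then the turn, a rotation vector about the tool's x, y, z normalised to -1 to 1, where 1 is 90 degrees. A call has 1 to 20 rows; each row is the pose to reach, as a shift and turn from the pose commanded when the call began, along the tool's axes at that moment; what a row does not reach only later rows make up. A row lasts 1/10 s, in which the tool goes at most 50 mm and 8.59 degrees, less where a joint would pass 70% of its speed; a pose out of reach is approached as far as the arm can. A call with a number of a shift or a turn outside -1 to 1 is refused whole. A call with a gripper value outside its range is refused whole. "grip" is the opening, from 0 (shut) to 1 (fully open), set as the call begins (left out, the last holds). The fingers move at their own pace and stop on an object; "grip_force" is the grip in N (left out, the last holds). Time passes only in rows, so rows that repeat a pose let the fingers close. It gives the time, the measured TCP pose, the force, the opening and the grip force at its end, in the units of the state.
- ctrl.get_obs(): the state, without advancing time (a new reading comes with each control period).
- ctrl.get_image(name): name is "side" or "top"; returns (picture, depth): 384x512x3 uint8, blue, green, red; 384x512 float32, m along the optical axis (not along the pixel's ray), 0 where there is no reading.
- ctrl.camera_model(name): a dict with "mtx" (3x3 intrinsics, pixels), "k1" (the pictures are not rectified: a ray, as slopes to the right and down, at radius r is drawn at 1 + k1 r^2 times it, then the intrinsics apply), "R" (3x3) and "t" (3): a world point X has camera coordinates R X + t. Camera axes: x right, y down, z forward; pixel columns grow to the right and rows downward; lengths in m; the calibration is good to about 2 mm. A picture is of the moment at which its call begins. camera_model takes no time and is no camera call.
- ctrl.finish_job(): hands the job in; it is judged then, once.
The state is a dict: "t": time; "q": joint angles; "dq": joint speeds; "effort": joint torques, N m; "tool_pos": TCP position; "tool_rot": TCP orientation; "contact_force": force on the tool from outside, world axes, zero at the start; "wrist_torque": the same for the moment, N m; "opening": finger opening in m; "grip_force": force on a finger pad.
Only numpy, scipy, OpenCV 4.12 (cv2) and the standard library are available. Lean on these libraries where they do the work, as an engineer would, in place of code of your own. Each camera call takes 0.05 s, during which the arm holds its last target. There are 200 camera calls.

## Task

The white test chamber's door stands ajar on a sprung safety hook: reach down through the gap behind the door, press the hook down neither too little nor too far, feeling for the height at which it passes its keeper, and draw the door off the catch without forcing hook or door. Swing the door open until it stands about square to the chamber's front, then take the hand away. Leave the mouse, jar and green strip where they lie.

Things in the scene. Friction and masses are not known exactly. Their poses are not given: they have to be found in the camera images.
- chamber: White sheet-metal test chamber fixed to the bench, 220 deep (x) x 200 wide (y) x 190 mm high. Origin: bench level, middle of the front face; own +x points into the chamber, the front faces its -x, +y is towards the door hinge. Roof edge is at own x=0. The front is shut only by the door.
- door_angle (a joint): Opening angle of the front door, rad: 0 shut, grows as the free edge swings out to the chamber's -x (clockwise from above); starts ajar at about 0.26 to 0.285. Hinge axis vertical at chamber (0, +95 mm). The hook stops it at about 0.30 until freed; end stop at 1.85. Hinge has slight friction (0.08 N m) and the door stays where it is left.
- door: The door leaf. Origin on the hinge axis at bench level; own x is the inward normal of the door, own y runs along the door towards the hinge. Leaf: 14 mm thick (own x -14..0, inner face at x=0), y from -185 to -5, z from 12 to 188 mm. A small bar handle on the outside is near the free edge (24 mm proud of the outer face). It carries the hook.
- door_top (a point): Point on the inner top edge of the door, own y=-125 mm, z=188 mm: straight above the root of the hook. The gap between the door's inner face and the roof edge is about 32 to 37 mm wide here, open from above and free to the chamber's floor apart from the hook.
- hook_pad (a point): Middle of the top of the grey plastic hook's pressing pad, on the door's inner face, 28 mm below the door's top when up. The level pad is 30 mm wide along the door and reaches 36 mm in from the inner face (this point is 18 mm in); then comes a 14 mm wide arm to 67 mm in, under the roof, with a barb at its end, 12 mm long, rising 19.5 mm above and hanging 8 mm below the 5 mm thick arm.
- hook (a joint): How far the hook is pressed down, m: 0 up, 0.022 at its end. It slides straight down on a spring (2.2 N to start, 0.22 N more per mm) and springs back. It rides on the door. Drawn outwards with the door while pressed, it is clear of the keeper at a door angle of about 0.6 and may then be let up. More than 30 N of the hand on door or hook is forcing.
- catch (a point): Rough place of the steel keeper under the roof, just behind the roof edge: a mouth between an upper rail and a lower lip. The barb catches on the rail if pressed too little and on the lip if pressed too far. The real height differs by up to 8 mm and is not measured: the hook comes out in one 3 mm band of press depth, which begins somewhere between 2 and 17 mm; feel for it by light pulls.
- mouse: Black computer mouse, bystander, 100 x 58 x 35 mm, loose on the bench at the hinge side of the chamber. Origin under its centre.
- swab_jar: Small lidded jar, bystander, 52 mm diameter, 75 mm high, loose beside the chamber on the side away from the hinge. Origin under its centre.
- strip: Green plastic strip 160 x 22 x 5 mm, bystander, lying loose in front of the chamber away from the hinge. Origin under its centre.

How it is judged:
On the way:
1. the hook is out of its keeper and the door is off the catch (value of joint door_angle above 0.6 rad), for 0.1 s.
At the end, for the whole second after the job is handed in: The door stands open between 1.3 and 1.82 rad (about 75 to 104 degrees, short of its end stop), at rest and touched by nothing (value of joint door_angle between 1.3 and 1.82 rad and velocity of joint door_angle between -0.05 and 0.05 rad/s and contact force between anything else and door below 0.2 N).
It fails at once if the hand pushes on the door and hook with more than 30 N (contact force between the fingers and door above 30 N).
It fails at once if the arm behind the fingers pushes on the door with more than 30 N (contact force between the arm and door above 30 N).
It fails at once if the mouse is shifted by more than 20 mm (distance of mouse from where it was at the start of the episode above 0.02 m).
It fails at once if the jar is shifted by more than 20 mm (distance of swab_jar from where it was at the start of the episode above 0.02 m).
It fails at once if the green strip is shifted by more than 20 mm (distance of strip from where it was at the start of the episode above 0.02 m).
It also fails if it takes over 58 s, if anything falls off the work surface, if the arm or the gripper's body presses on something with over 40 N, if the wrist force passes 120 N, or if a joint passes its speed limit or range.

## Working session

There is one attempt and no reset: what is moved stays moved. The work goes in short steps, Python scripts to look and compute and a tool call to move; the robot and the scene stay as the last step left them, time stands still between calls to the robot, and variables do not carry over. Pictures are saved under pics/ and viewed, at most 10 in all, crops included, and the job is handed in when it is done.

Besides the shell and the picture viewer there is one more tool, called as a command line: name --argument value ..., lists and objects as JSON in quotes. apply_moves: Moves the arm, as the interface text tells. Its arguments: {"type":"object","properties":{"rows":{"type":"array","items":{"type":"number"}},"grip":{"type":"number"},"grip_force":{"type":"number"}},"required":["rows"]}

```bash
mkdir -p pics; cat > h.py <<'E'
import numpy as np, cv2
from station import ctrl
from scipy.spatial.transform import Rotation as Ro
def world(name,dep):
    m=ctrl.camera_model(name);K=np.array(m["mtx"]);R=np.array(m["R"]);t=np.array(m["t"])
    v,u=np.mgrid[0:384,0:512]
    x=(u-K[0,2])/K[0,0];y=(v-K[1,2])/K[1,1];rd=np.hypot(x,y);r=rd.copy()
    for _ in range(10): r=rd/(1+m["k1"]*r*r)
    s=r/np.maximum(rd,1e-9)
    P=np.stack([x*s*dep,y*s*dep,dep],-1)
    return (P-t)@R
E
python3 - <<'E'
from h import *
o=ctrl.get_obs();print({k:np.round(v,3) for k,v in o.items()},ctrl.tip_extent)
for n in("side","top"):
    im,d=ctrl.get_image(n);cv2.imwrite(f"pics/{n}0.png",im);np.save(f"{n}0.npy",world(n,d))
    m=ctrl.camera_model(n);print(n,-np.array(m["R"]).T@np.array(m["t"]),np.round(m["R"],2).tolist())
E
```

```text
{'t': np.float64(0.0), 'q': array([ 1.017,  0.053,  1.614,  0.   ,  1.476, -0.119]), 'dq': array([ 0.   ,  0.001,  0.   , -0.002,  0.   ,  0.001]), 'effort': array([ 0.0000e+00, -3.9370e+01, -3.7017e+01, -0.0000e+00,  7.0000e-03,
       -0.0000e+00]), 'tool_pos': array([0.263, 0.566, 0.303]), 'tool_rot': array([-6.770e-01, -3.067e+00,  3.000e-03]), 'contact_force': array([-0.179, -0.065, -0.751]), 'wrist_torque': array([ 0.007, -0.006,  0.024]), 'grip_force': np.float64(0.0), 'opening': np.float64(0.085)} 0.0726
side [ 0.11340638 -0.32627327  0.72011247] [[0.66, -0.75, -0.01], [-0.54, -0.47, -0.7], [0.52, 0.47, -0.71]]
top [0.48069242 0.06827932 1.0663583 ] [[-0.0, -1.0, -0.0], [-1.0, 0.0, -0.1], [0.1, 0.0, -1.0]]
```

View pics/side0.png

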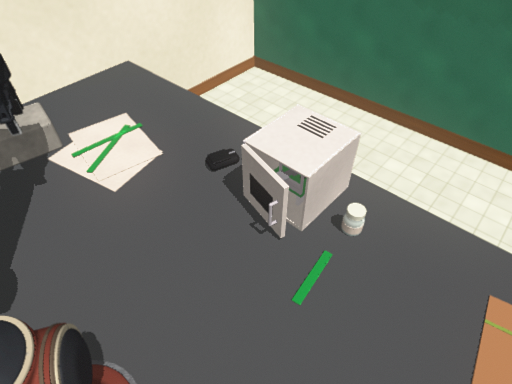

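View pics/top0.png

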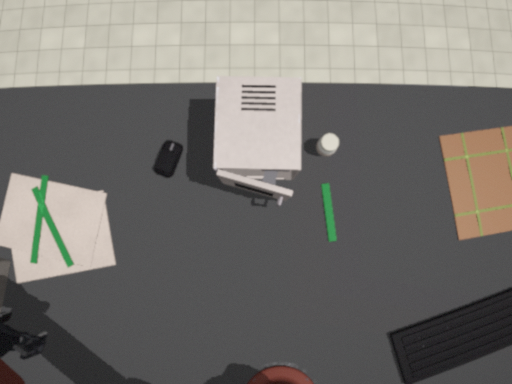

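The top view shows the roof at about (215–302, 77–172), the door top from (218,173) to (292,192), and the grey hook near (270,179). The jar is at (328,144), the strip at (329,212) and the mouse at (168,158).

```bash
python3 - <<'E'
from h import *
P=np.load("top0.npy");im=cv2.imread("pics/top0.png")
z=P[...,2]
v,u=np.mgrid[0:384,0:512]
top=(z>.178)&(z<.2)&(u>200)&(u<320)&(v>60)&(v<205)
n,l,st,c=cv2.connectedComponentsWithStats(top.astype(np.uint8),connectivity=4)
for i in range(1,n):
    if st[i,4]<30: continue
    q=P[l==i];r=cv2.minAreaRect(q[:,:2].astype(np.float32))
    print(st[i],q.mean(0).round(4),cv2.boxPoints(r).round(4).tolist(),r[1])
for p in [(270,179),(270,176),(270,184),(328,144),(329,212),(168,158),(260,202),(282,199)]: print(p,P[p[1],p[0]].round(4))
for r in range(166,200): print(r,[int(x) for x in (z[r,214:304:6]*1000)])
E
```

```text
[ 214   76   88  120 8473] [0.7132 0.0641 0.1904] [[0.5521000027656555, -0.03370000049471855], [0.8321999907493591, -0.03929999843239784], [0.8361999988555908, 0.16169999539852142], [0.5561000108718872, 0.1673000007867813]] (0.20107972621917725, 0.2801121771335602)
(270, 179) [0.5926 0.0347 0.1606]
(270, 176) [0.6    0.0346 0.1584]
(270, 184) [0.5774 0.0359 0.1911]
(328, 144) [ 0.6951 -0.1204  0.0756]
(329, 212) [ 0.5206 -0.1332  0.0025]
(168, 158) [0.6659 0.306  0.0355]
(260, 202) [0.5485 0.0566 0.0025]
(282, 199) [0.5475 0.0048 0.1315]
166 [192, 191, 190, 189, 190, 192, 189, 189, 193, 189, 190, 191, 189, 192, 192]
167 [190, 191, 191, 187, 187, 189, 188, 190, 190, 191, 189, 190, 186, 192, 188]
168 [189, 86, 15, 184, 189, 189, 189, 189, 191, 190, 191, 190, 191, 190, 188]
169 [-2, 81, 13, 8, 12, 9, 16, 11, 139, 161, 163, 183, 188, 186, 192]
170 [0, 188, 13, 16, 14, 12, 14, 15, 122, 159, 160, 128, 133, 41, 175]
171 [0, 188, 188, 15, 11, 13, 9, 13, 16, 158, 158, 11, 11, 44, 161]
172 [2, 189, 187, 10, 13, 12, 12, 16, 9, 160, 160, 11, 9, 42, 140]
173 [3, 189, 189, 189, 12, 14, 11, 13, 12,
[... 1012 characters left out ...]
7, 174, 188, 190, 188, 187, 1, 1]
189 [0, -1, 1, 2, 1, 0, 71, 119, 150, 186, 189, 189, 189, 2, -1]
190 [0, -2, 0, 2, -2, 3, 34, 95, 126, 164, 189, 190, 188, 188, 0]
191 [2, 1, 5, -2, 4, -1, 1, 64, 113, 144, 185, 186, 187, 188, -3]
192 [0, 0, 2, -1, 1, 0, 1, 27, 85, 127, 161, 187, 189, 187, -2]
193 [1, 0, -1, 1, -1, 7, 0, 1, 56, 107, 132, 177, 187, 186, -2]
194 [4, 4, -1, 0, 0, 1, 1, 0, 16, 76, 111, 154, 189, 0, 0]
195 [0, 3, 3, 0, 3, 1, -1, 0, 0, 39, 88, 134, 169, 2, 0]
196 [0, 2, -1, 0, 0, 0, 0, 0, 0, 1, 60, 134, 148, -1, 2]
197 [0, 0, 1, 0, 1, -4, 2, 3, 0, 0, 28, 133, 122, 3, -1]
198 [1, -4, -2, 0, 0, 0, 0, 0, 0, 2, 2, 135, 96, 5, 1]
199 [-1, 1, -1, -1, 1, 2, 0, -2, 0, 0, 1, 134, 75, 0, 0]
```

```bash
python3 - <<'E'
from h import *
P=np.load("top0.npy");z=P[...,2]
v,u=np.mgrid[0:384,0:512]
roof=(z>.18)&(z<.2)&(u>200)&(u<320)&(v>60)&(v<168)
r=cv2.minAreaRect(P[roof][:,:2].astype(np.float32));print("roof",cv2.boxPoints(r).round(4).tolist(),r[1])
door=(z>.183)&(z<.2)&(u>214)&(u<296)&(v>169)&(v<200)&(P[...,0]<.606)
Q=P[door]
# keep only band
c=cv2.fitLine(Q[:,:2].astype(np.float32),cv2.DIST_HUBER,0,.01,.01).ravel();d=c[:2];print("line",c)
nrm=np.array([-d[1],d[0]]);e=(Q[:,:2]-c[2:])
ok=abs(e@nrm)<.012;Q=Q[ok];r=cv2.minAreaRect(Q[:,:2].astype(np.float32));print("door",len(Q),cv2.boxPoints(r).round(4).tolist(),r[1], Q[:,2].mean())
hk=(z>.153)&(z<.166)&(u>255)&(u<284)&(v>169)&(v<186)
Q=P[hk];print("pad",len(Q),Q.mean(0),Q.min(0),Q.max(0))
for row in range(169,187,2):
  m=hk[row]; print(row,P[row][m][[0,-1]].round(3).tolist() if m.any() else 0)
E
```

```text
roof [[0.6126999855041504, -0.035100001841783524], [0.8324000239372253, -0.03920000046491623], [0.8361999988555908, 0.16179999709129333], [0.6165000200271606, 0.16590000689029694]] (0.20103156566619873, 0.21975120902061462)
line [0.27314812 0.961972   0.58089644 0.06800572]
door 467 [[0.550599992275238, -0.012500000186264515], [0.5644999742507935, -0.016499999910593033], [0.6140000224113464, 0.15440000593662262], [0.6000999808311462, 0.15839999914169312]] (0.1779010146856308, 0.01444066409021616) 0.18838644970333404
pad 171 [0.59912181 0.03519007 0.16034073] [0.58062346 0.01801815 0.15536611] [0.61425181 0.05357019 0.16439379]
169 0
171 [[0.611, 0.046, 0.164], [0.612, 0.018, 0.16]]
173 [[0.607, 0.049, 0.162], [0.607, 0.018, 0.16]]
175 [[0.602, 0.049, 0.161], [0.602, 0.02, 0.161]]
177 [[0.597, 0.051, 0.16], [0.598, 0.02, 0.159]]
179 [[0.593, 0.051, 0.161], [0.593, 0.023, 0.159]]
181 [[0.588, 0.054, 0.163], [0.588, 0.025, 0.161]]
183 [[0.583, 0.037, 0.161], [0.583, 0.025, 0.162]]
185 0
```

```bash
cat >> h.py <<'E'
H=np.array([.6164,.1604]); YAW=.0188
def dp(th,y,n):  # door frame -> world xy ; y along to hinge, n inward
    a=th+YAW; return H+y*np.array([np.sin(a),np.cos(a)])+n*np.array([np.cos(a),-np.sin(a)])
def target(th,y,n,z): # tcp pose, tool x outward, y to hinge
    a=th+YAW;R=np.array([[-np.cos(a),np.sin(a),0],[np.sin(a),np.cos(a),0],[0,0,-1]]).T
    p=dp(th,y,n); return np.array([p[0],p[1],z]),R
def row(cmd,tg):
    p,R=cmd;q,S=tg
    return np.r_[R.T@(q-p)/.6, Ro.from_matrix(R.T@S).as_rotvec()/(np.pi/2)].round(4).tolist()
def now():
    o=ctrl.get_obs();return np.array(o["tool_pos"]),Ro.from_rotvec(o["tool_rot"]).as_matrix()
E
python3 - <<'E'
from h import *
print(now()); print(row(now(),target(.263,-.130,.014,.303)))
E
```

```text
(array([0.26304752, 0.56646964, 0.30277928]), array([[-9.06968859e-01,  4.21196559e-01, -9.73497482e-04],
       [ 4.21197629e-01,  9.06967495e-01, -1.58773655e-03],
       [ 2.14181401e-04, -1.85006244e-03, -9.99998266e-01]]))
[-0.8753, -0.5764, 0.0005, -0.0012, -0.0002, -0.0974]
```

apply_moves --rows '[-0.04,-0.026,0,0,0,-0.02,-0.1,-0.066,0,0,0,-0.04,-0.17,-0.112,0,0,0,-0.06,-0.24,-0.158,0,0,0,-0.08,-0.31,-0.204,0,0,0,-0.0974,-0.38,-0.25,0,0,0,-0.0974,-0.45,-0.296,0,0,0,-0.0974,-0.52,-0.342,0,0,0,-0.0974,-0.59,-0.388,0,0,0,-0.0974,-0.66,-0.434,0,0,0,-0.0974,-0.73,-0.48,0,0,0,-0.0974,-0.79,-0.52,0,0,0,-0.0974,-0.84,-0.553,0,0,0,-0.0974,-0.865,-0.57,0,0,0,-0.0974,-0.8753,-0.5764,0,0,0,-0.0974,-0.8753,-0.5764,0,0,0,-0.0974,-0.8753,-0.5764,0,0,0,-0.0974]' --grip 0

```text
t: 1.8
tool_pos: [0.5934, 0.0332, 0.3037]
tool_rot: [-0.439, -3.11, -0.001]
contact_force: [-0.6, 0.7, -0.1]
opening: 0.0001
grip_force: 0.0
```

```bash
python3 - <<'E'
from h import *
o=ctrl.get_obs();print(o,ctrl.tip_extent)
print(row(now(),target(.263,-.130,.014,.303)))
im,d=ctrl.get_image("side");cv2.imwrite("pics/s1.png",cv2.resize(im[60:260,200:400],None,fx=3,fy=3))
im,d=ctrl.get_image("top");cv2.imwrite("pics/t1.png",cv2.resize(im[100:240,180:340],None,fx=4,fy=4))
E
```

```text
{'t': 1.8, 'q': array([-6.95283595e-02, -1.91072734e-02,  1.68582492e+00,  5.61472266e-04,
        1.47550386e+00, -1.35989789e+00]), 'dq': array([ 9.58691234e-03, -5.90476629e-03,  2.73329163e-03, -3.90577893e-03,
       -6.25560180e-04, -2.70492743e-05]), 'effort': array([-6.57295715e-01, -3.58528948e+01, -3.71436024e+01, -2.97018047e-02,
       -1.41984446e-02, -6.34147400e-04]), 'tool_pos': array([0.59339199, 0.03317145, 0.30374942]), 'tool_rot': array([-4.39041624e-01, -3.11008959e+00, -8.05802626e-04]), 'contact_force': array([-0.6464857 ,  0.742116  , -0.13770391]), 'wrist_torque': array([ 0.05324719, -0.03313194, -0.09762857]), 'grip_force': 0.0, 'opening': 0.00013044226444025752} 0.0726
[-0.0012, -0.0023, 0.0012, 0.0003, -0.0005, 0.0008]
```

View pics/s1.png

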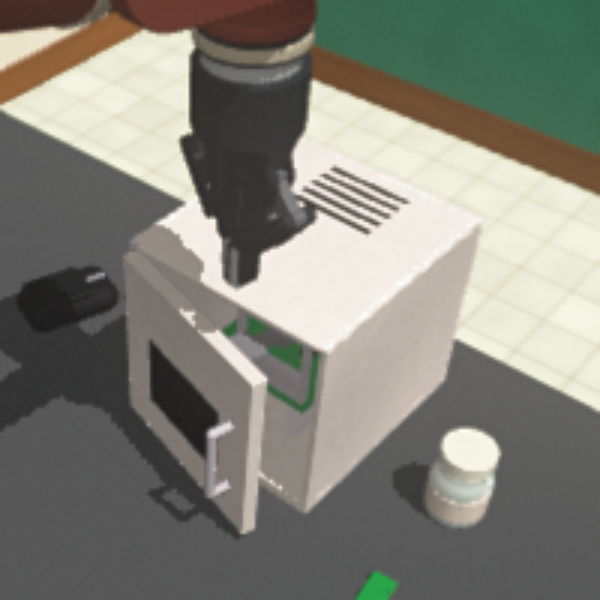

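The side view shows the closed fingertips at crop (240,285), above the gap, with the hook visible in the opening below. I'll go down into the gap now.

apply_moves --rows '[-0.001,-0.002,0.015,0,0,0,-0.001,-0.002,0.03,0,0,0,-0.001,-0.002,0.045,0,0,0,-0.001,-0.002,0.06,0,0,0,-0.001,-0.002,0.07,0,0,0,-0.001,-0.002,0.08,0,0,0,-0.001,-0.002,0.088,0,0,0,-0.001,-0.002,0.088,0,0,0]'

```text
t: 2.7
tool_pos: [0.5938, 0.0306, 0.2502]
tool_rot: [-0.441, -3.109, 0.0]
contact_force: [0.1, 0.0, -0.1]
opening: -0.0002
grip_force: 0.0
```

apply_moves --rows '[0,0,0.004,0,0,0,0,0,0.008,0,0,0,0,0,0.012,0,0,0,0,0,0.015,0,0,0,0,0,0.018,0,0,0,0,0,0.021,0,0,0,0,0,0.021,0,0,0,0,0,0.021,0,0,0]'

```text
t: 3.5
tool_pos: [0.5941, 0.0306, 0.2385]
tool_rot: [-0.441, -3.11, 0.0]
contact_force: [0.3, -0.6, 0.0]
opening: -0.0003
grip_force: 0.0
```

apply_moves --rows '[0,0,0.003,0,0,0,0,0,0.005,0,0,0,0,0,0.0067,0,0,0,0,0,0.0067,0,0,0]'

```text
t: 3.9
tool_pos: [0.594, 0.0306, 0.2342]
tool_rot: [-0.441, -3.11, 0.0]
contact_force: [0.3, 0.2, -0.2]
opening: -0.0001
grip_force: 0.0
```

apply_moves --rows '[0,0,0.0017,0,0,0,0,0,0.0033,0,0,0,0,0,0.0033,0,0,0,0,0,0.0033,0,0,0]'

```text
t: 4.3
tool_pos: [0.5942, 0.0306, 0.2327]
tool_rot: [0.441, 3.11, -0.0]
contact_force: [0.2, 0.0, 0.7]
opening: -0.0005
grip_force: 0.4
```

apply_moves --rows '[0,0,0.0017,0,0,0,0,0,0.0033,0,0,0,0,0,0.0033,0,0,0,0,0,0.0033,0,0,0]'

```text
t: 4.7
tool_pos: [0.5943, 0.0306, 0.2308]
tool_rot: [0.441, 3.11, 0.0]
contact_force: [-1.1, 0.4, 2.3]
opening: 0.0
grip_force: 1.2
```

apply_moves --rows '[0,0,0.0015,0,0,0,0,0,0.003,0,0,0,0.003,0,0.003,0,0,0,0.005,0,0.003,0,0,0,0.0075,0,0.003,0,0,0,0.0075,0,0.003,0,0,0]'

```text
t: 5.3
tool_pos: [0.5896, 0.0318, 0.2288]
tool_rot: [-0.441, -3.11, 0.0]
contact_force: [-0.3, -0.9, 3.1]
opening: 0.0004
grip_force: 1.4
```

apply_moves --rows '[0.0015,0,0,0,0,0,0.003,0,0,0,0,0,0.003,0,0,0,0,0]'

```text
t: 5.6
tool_pos: [0.5879, 0.0324, 0.2287]
tool_rot: [-0.441, -3.11, 0.0]
contact_force: [0.3, -2.2, 2.1]
opening: 0.0001
grip_force: 1.4
```

apply_moves --rows '[0.0015,0,0,0,0,0,0.0015,0,0,0,0,0]'

```text
t: 5.8
tool_pos: [0.5871, 0.0326, 0.2287]
tool_rot: [-0.441, -3.11, 0.0]
contact_force: [-0.3, -1.4, 3.4]
opening: -0.0002
grip_force: 1.4
```

apply_moves --rows '[0.0015,0,0,0,0,0,0.0015,0,0,0,0,0]'

```text
t: 6.0
tool_pos: [0.5862, 0.0329, 0.2287]
tool_rot: [-0.441, -3.11, 0.0]
contact_force: [0.7, -1.5, 2.5]
opening: 0.0003
grip_force: 1.4
```

apply_moves --rows '[0.0015,0,0,0,0,0,0.0015,0,0,0,0,0]'

```text
t: 6.2
tool_pos: [0.5854, 0.0332, 0.2287]
tool_rot: [-0.441, -3.11, -0.0]
contact_force: [0.8, -1.7, 3.2]
opening: 0.0004
grip_force: 1.4
```

apply_moves --rows '[0.0015,0,0,0,0,0,0.0015,0,0,0,0,0]'

```text
t: 6.4
tool_pos: [0.5845, 0.0334, 0.2287]
tool_rot: [-0.441, -3.11, -0.0]
contact_force: [0.7, -0.5, 3.2]
opening: 0.0001
grip_force: 1.4
```

apply_moves --rows '[0.0015,0,0,0,0,0,0.0015,0,0,0,0,0]'

```text
t: 6.6
tool_pos: [0.5837, 0.0337, 0.2287]
tool_rot: [-0.441, -3.11, -0.0]
contact_force: [0.0, -0.7, 2.9]
opening: -0.0002
grip_force: 1.4
```

```bash
cat >> h.py <<'E'
def doorang():
    im,d=ctrl.get_image("top");P=world("top",d);q=P.reshape(-1,3)
    r=q[:,:2]-H;rr=np.hypot(*r.T)
    ang=np.arctan2(-r[:,0],-r[:,1])-YAW
    m=(q[:,2]>.18)&(q[:,2]<.196)&(rr>.03)&(rr<.19)&(q[:,0]<.611)
    Q=q[m][:,:2].astype(np.float32)
    c=cv2.fitLine(Q,cv2.DIST_HUBER,0,.01,.01).ravel()
    s=np.sign(c[1]); return im,m.sum(),np.arctan2(s*c[0],s*c[1])-YAW,c
E
python3 - <<'E'
from h import *
im,n,a,c=doorang();print(n,a,c)
cv2.imwrite("pics/t2.png",cv2.resize(im[100:240,180:340],None,fx=4,fy=4))
im,d=ctrl.get_image("side");cv2.imwrite("pics/s2.png",cv2.resize(im[110:250,220:360],None,fx=4,fy=4))
E
```

```text
213 0.34758028 [0.3582383  0.93363017 0.56317806 0.04936386]
```

View pics/s2.png

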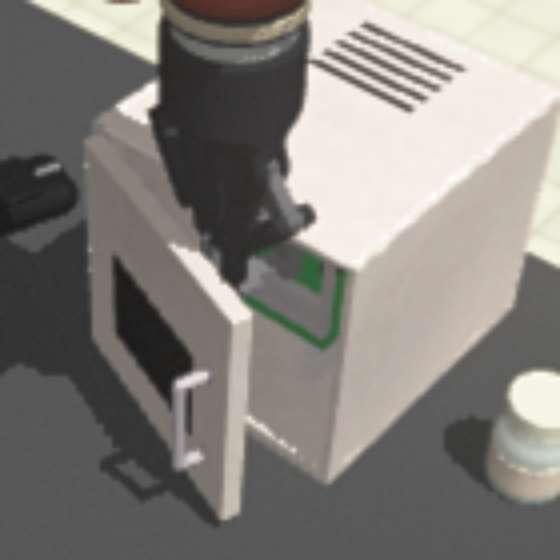

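The side view shows the fingers behind the door and pressing the pad, with the door edge moved out to about crop (245,320). The measured angle is about 0.33–0.35, already past the 0.30 stop, with no resistance. The hook seems to be in the band, so I'll keep this depth and follow the door's arc slowly.

```bash
python3 - <<'E'
from h import *
c=now();z=c[0][2];print(c[0])
for th in (.35,.37,.39,.41,.45,.5,.55,.6,.65,.7): print(th,row(c,target(th,-.130,.0115,z)))
E
```

```text
[0.58367528 0.03369384 0.2286869 ]
0.35 [0.0061, 0.0005, 0.0, 0.0, -0.0002, 0.0554]
0.37 [0.0104, 0.0005, 0.0, 0.0, -0.0002, 0.0681]
0.39 [0.0148, 0.0007, 0.0, 0.0, -0.0002, 0.0809]
0.41 [0.0191, 0.0009, 0.0, 0.0, -0.0002, 0.0936]
0.45 [0.0278, 0.0016, 0.0, 0.0, -0.0002, 0.1191]
0.5 [0.0386, 0.0029, 0.0, 0.0, -0.0002, 0.1509]
0.55 [0.0493, 0.0048, 0.0, 0.0, -0.0002, 0.1827]
0.6 [0.0599, 0.0072, 0.0, 0.0, -0.0002, 0.2146]
0.65 [0.0704, 0.0101, 0.0, -0.0, -0.0002, 0.2464]
0.7 [0.0807, 0.0136, 0.0, -0.0, -0.0002, 0.2782]
```

apply_moves --rows '[0.001,0,0,0,0,0.014,0.002,0,0,0,0,0.028,0.0035,0,0,0,0,0.042,0.005,0,0,0,0,0.055,0.005,0,0,0,0,0.055]'

```text
t: 7.2
tool_pos: [0.5807, 0.0346, 0.2287]
tool_rot: [-0.576, -3.088, -0.0]
contact_force: [0.1, 0.5, 2.0]
opening: -0.0001
grip_force: 1.4
```

apply_moves --rows '[0.0015,0,0,0,0,0.004,0.003,0,0,0,0,0.009,0.003,0,0,0,0,0.009]'

```text
t: 7.5
tool_pos: [0.5791, 0.0351, 0.2287]
tool_rot: [-0.597, -3.084, 0.0]
contact_force: [-0.6, -0.1, 2.8]
opening: -0.0001
grip_force: 1.4
```

apply_moves --rows '[0.0015,0,0,0,0,0.004,0.003,0,0,0,0,0.009,0.003,0,0,0,0,0.009]'

```text
t: 7.8
tool_pos: [0.5773, 0.0357, 0.2287]
tool_rot: [-0.619, -3.08, 0.001]
contact_force: [0.4, -1.7, 2.6]
opening: 0.0
grip_force: 1.4
```

```bash
python3 - <<'E'
from h import *
im,n,a,l=doorang();print(n,a,l)
c=now();z=c[0][2]
for th in (.38,.41,.45,.5,.55,.6,.65,.7): print(th,row(c,target(th,-.130,.0115,z)))
E
```

```text
176 0.38861048 [0.39623308 0.91814995 0.5618826  0.05931042]
0.38 [0.0016, 0.0001, 0.0, -0.0003, -0.0002, 0.0014]
0.41 [0.0081, -0.0003, 0.0, -0.0003, -0.0002, 0.0205]
0.45 [0.0168, -0.0007, 0.0, -0.0003, -0.0002, 0.046]
0.5 [0.0276, -0.0006, 0.0, -0.0003, -0.0002, 0.0778]
0.55 [0.0385, 0.0001, 0.0, -0.0003, -0.0002, 0.1097]
0.6 [0.0493, 0.0013, 0.0, -0.0003, -0.0002, 0.1415]
0.65 [0.06, 0.003, 0.0, -0.0003, -0.0002, 0.1733]
0.7 [0.0707, 0.0052, 0.0, -0.0003, -0.0002, 0.2051]
```

apply_moves --rows '[0.002,0,0,0,0,0.005,0.004,0,0,0,0,0.01,0.006,0,0,0,0,0.015,0.008,0,0,0,0,0.02]'

```text
t: 8.25
tool_pos: [0.573, 0.0376, 0.2287]
tool_rot: [0.668, 3.07, -0.0]
contact_force: [0.5, -2.4, 2.3]
opening: -0.0002
grip_force: 1.4
```

apply_moves --rows '[0.002,0,0,0,0,0.005,0.004,0,0,0,0,0.012,0.006,0,0,0,0,0.018,0.008,0,0,0,0,0.024]'

```text
t: 8.65
tool_pos: [0.5686, 0.0397, 0.2287]
tool_rot: [-0.726, -3.056, 0.0]
contact_force: [-0.2, -1.6, 2.5]
opening: -0.0003
grip_force: 1.4
```

apply_moves --rows '[0.003,0,0,0,0,0.008,0.006,0,0,0,0,0.016,0.009,0,0,0,0,0.025,0.011,0,0,0,0,0.032]'

```text
t: 9.05
tool_pos: [0.5626, 0.0427, 0.2287]
tool_rot: [-0.803, -3.037, 0.0]
contact_force: [-1.2, -2.8, 3.1]
opening: -0.0003
grip_force: 1.4
```

apply_moves --rows '[0.003,0,0,0,0,0.008,0.006,0,0,0,0,0.016,0.009,0,0,0,0,0.025,0.011,0,0,0,0,0.032]'

```text
t: 9.45
tool_pos: [0.5569, 0.0459, 0.2287]
tool_rot: [-0.879, -3.016, 0.0]
contact_force: [-0.3, -2.0, 3.5]
opening: -0.0
grip_force: 1.4
```

apply_moves --rows '[0.003,0,0,0,0,0.008,0.006,0,0,0,0,0.016,0.009,0,0,0,0,0.025,0.011,0,0,0,0,0.032]'

```text
t: 9.85
tool_pos: [0.5513, 0.0495, 0.2287]
tool_rot: [-0.954, -2.993, 0.0]
contact_force: [0.0, -2.6, 3.2]
opening: -0.0003
grip_force: 1.4
```

```bash
python3 - <<'E'
from h import *
im,n,a,l=doorang();print(n,a,l)
c=now();z=c[0][2]
for th in (.6,.65,.7,.75): print(th,row(c,target(th,-.130,.0115,z)))
E
```

```text
105 0.5976116 [0.57811093 0.8159582  0.5210929  0.04665788]
0.6 [-0.0005, -0.0032, 0.0, -0.0001, -0.0002, 0.0009]
0.65 [0.0104, -0.0038, 0.0, -0.0001, -0.0002, 0.0327]
0.7 [0.0212, -0.004, 0.0, -0.0001, -0.0002, 0.0645]
0.75 [0.0321, -0.0036, 0.0, -0.0001, -0.0002, 0.0964]
```

apply_moves --rows '[0.003,-0.001,0,0,0,0.008,0.006,-0.002,0,0,0,0.018,0.01,-0.003,0,0,0,0.031,0.014,-0.004,0,0,0,0.043,0.018,-0.004,0,0,0,0.055,0.022,-0.004,0,0,0,0.066,0.027,-0.004,0,0,0,0.08,0.032,-0.004,0,0,0,0.096,0.032,-0.004,0,0,0,0.096]'

```text
t: 10.8
tool_pos: [0.534, 0.0588, 0.2286]
tool_rot: [-1.176, -2.912, -0.0]
contact_force: [1.1, 1.5, 2.4]
opening: 0.0
grip_force: 1.4
```

apply_moves --rows '[0,0,-0.003,0,0,0,0,0,-0.006,0,0,0,0,0,-0.009,0,0,0,0,0,-0.012,0,0,0,0,0,-0.012,0,0,0]'

```text
t: 11.3
tool_pos: [0.5343, 0.0583, 0.2357]
tool_rot: [-1.176, -2.913, 0.001]
contact_force: [-0.6, -0.4, -0.0]
opening: 0.0003
grip_force: 0.0
```

```bash
python3 - <<'E'
from h import *
im,n,a,l=doorang();print(n,a,l)
c=now();z=c[0][2]
for th in (.75,.8,.85,.9,.95,1,1.05,1.1,1.15,1.2,1.25,1.3,1.35,1.4,1.45,1.5,1.55): print(th,row(c,target(th,-.130,.0115,z)))
E
```

```text
78 0.71241784 [0.66777664 0.7443617  0.49253067 0.04723214]
0.75 [0.0007, 0.0008, -0.0, -0.0005, -0.0002, 0.0009]
0.8 [0.0116, 0.0001, 0.0, -0.0005, -0.0002, 0.0328]
0.85 [0.0224, -0.0, 0.0, -0.0005, -0.0002, 0.0646]
0.9 [0.0333, 0.0004, 0.0, -0.0005, -0.0002, 0.0964]
0.95 [0.0441, 0.0013, 0.0, -0.0005, -0.0002, 0.1283]
1 [0.0549, 0.0028, 0.0, -0.0005, -0.0002, 0.1601]
1.05 [0.0656, 0.0049, 0.0, -0.0005, -0.0001, 0.1919]
1.1 [0.0762, 0.0074, 0.0, -0.0005, -0.0001, 0.2237]
1.15 [0.0866, 0.0105, 0.0, -0.0005, -0.0001, 0.2556]
1.2 [0.0968, 0.0141, 0.0, -0.0005, -0.0001, 0.2874]
1.25 [0.1069, 0.0182, 0.0, -0.0005, -0.0001, 0.3192]
1.3 [0.1168, 0.0229, 0.0, -0.0006, -0.0001, 0.3511]
1.35 [0.1264, 0.028, 0.0, -0.0006, -0.0001, 0.3829]
1.4 [0.1357, 0.0335, 0.0, -0.0006, -0.0001, 0.4147]
1.45 [0.1447, 0.0396, 0.0, -0.0006, -0.0, 0.4466]
1.5 [0.1535, 0.046, 0.0, -0.0006, -0.0, 0.4784]
1.55 [0.1619, 0.053, 0.0, -0.0006, -0.0, 0.5102]
```

apply_moves --rows '[0.0045,0,0,0,0,0.012,0.0116,0,0,0,0,0.0328,0.0192,0,0,0,0,0.055,0.0268,0,0,0,0,0.0773,0.0333,0.0004,0,0,0,0.0964,0.0441,0.0013,0,0,0,0.1283,0.0549,0.0028,0,0,0,0.16,0.0656,0.0049,0,0,0,0.192,0.0762,0.0074,0,0,0,0.2237,0.0866,0.0105,0,0,0,0.2556,0.0968,0.0141,0,0,0,0.2874,0.1069,0.0182,0,0,0,0.319,0.1168,0.0229,0,0,0,0.351,0.1264,0.028,0,0,0,0.383,0.1357,0.0335,0,0,0,0.4147,0.1447,0.0396,0,0,0,0.4466,0.1505,0.0438,0,0,0,0.4675,0.1545,0.0468,0,0,0,0.4825,0.158,0.0495,0,0,0,0.495,0.158,0.0495,0,0,0,0.495]'

```text
t: 13.35
tool_pos: [0.4867, 0.146, 0.2358]
tool_rot: [-2.192, -2.25, 0.0]
contact_force: [0.2, 0.2, -0.1]
opening: -0.0
grip_force: 0.0
```

```bash
python3 - <<'E'
from h import *
im,n,a,l=doorang();print(n,a,l,now())
cv2.imwrite("pics/t3.png",cv2.resize(im[100:260,160:340],None,fx=3,fy=3))
E
```

```text
98 -1.5744903 [ 0.9998859  -0.01510548  0.56095743  0.16733132] (array([0.48669414, 0.1458289 , 0.23578572]), array([[-2.63354137e-02,  9.99653049e-01, -4.77639168e-04],
       [ 9.99653150e-01,  2.63354871e-02,  1.48051665e-04],
       [ 1.60579158e-04, -4.73574497e-04, -9.99999875e-01]]))
```

View pics/t3.png

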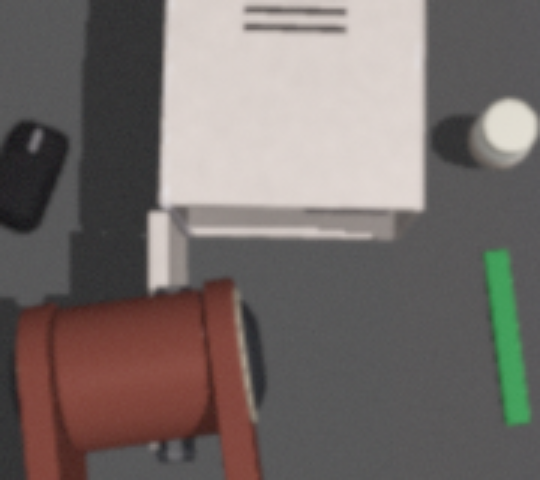

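The top view shows the door standing square to the front, with its leaf at crop x 150–185. The mouse, jar and strip haven't moved. I'll back off a little, then lift away.

apply_moves --rows '[-0.006,0,0,0,0,0,-0.013,0,0,0,0,0,-0.018,0,-0.003,0,0,0,-0.018,0,-0.02,0,0,0,-0.018,0,-0.05,0,0,0,-0.018,0,-0.09,0,0,0,-0.018,0,-0.13,0,0,0,-0.018,0,-0.16,0,0,0,-0.04,0,-0.17,0,0,0,-0.08,0,-0.17,0,0,0,-0.14,0,-0.17,0,0,0,-0.2,0,-0.17,0,0,0,-0.25,0,-0.17,0,0,0,-0.28,0,-0.17,0,0,0,-0.28,0,-0.17,0,0,0,-0.28,0,-0.17,0,0,0]'

```text
t: 15.0
tool_pos: [0.4909, -0.0228, 0.3376]
tool_rot: [-2.193, -2.248, 0.0]
contact_force: [0.8, -0.3, 0.5]
opening: -0.0001
grip_force: 0.0
```

```bash
python3 - <<'E'
from h import *
im,n,a,l=doorang();print(n,a%np.pi,l,now()[0])
cv2.imwrite("pics/t4.png",im)
E
```

```text
432 1.5387276 [0.99991196 0.01326835 0.5177753  0.16618949] [ 0.49097993 -0.02221823  0.33764559]
```

View pics/t4.png

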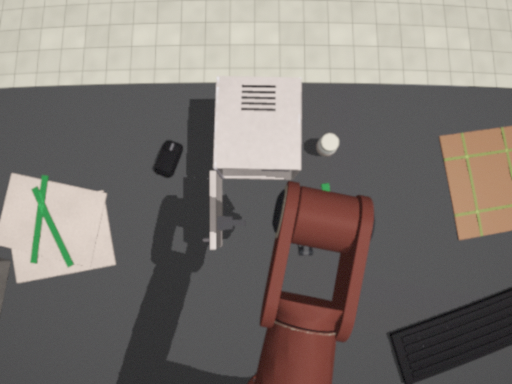

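The door stands free at about 1.54 rad (pixels 210–220, 170–248). The hand is clear of it, and the mouse, jar and strip are where they were.

```bash
python3 -c "
from station import ctrl
print(ctrl.finish_job())"
```

```text
the job is handed in; nothing more can be done
None
```

The door came off its catch at about 3.7 mm of press without forcing and now stands open at about 1.54 rad, the hand is clear, the mouse, jar and strip were left untouched, and the job was handed in at about 15 s (no verdict was returned).

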